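# Push the open control unit home in the corner stop

## Robot

A 6-joint arm with a two-finger parallel gripper is mounted at the origin on the work surface. World frame = base frame: x ahead of the robot, y to its left, z up, the work surface at z = 0. Lengths are in m, angles in rad, forces in N, time in s.
With the tool pointing down it reaches from about 0.35 to 0.875 m from the base axis. Payload 4.2 kg.
Tool frame: the origin (TCP) lies on the centre line of the jaws, within the pads' length; the fingertips stand 25 mm ahead of it and the grasp point (between the pads) lies 6 mm ahead of it; z points along the fingers, y is the line along which they close (so a half turn about z gives the same grasp; the last joint's range is limited). The gripper opens to 85 mm and grips with 20 to 120 N. Pads are 22 mm wide; open, the fingers measure 114 mm over their backs; the gripper's body (76 mm by 85 mm) begins 54 mm behind the grasp point. The pads swing forward as they close: fully open they stand 13 mm farther back than shut.
Start: joints at [-1.025, 0.385, 0.008, 0, -1.194, -0.259], TCP at [0.177, -0.599, 0.256] pointing down, gripper open.
Joint ranges: [-3.14, 3.14], [-1.21, 2.06], [-1.07, 1.41], [-3.16, 2.05], [-2.99, -0.16], [-3.1, 3.1]. Speed limits (rad/s): [2.79, 2.79, 3.14, 3.14, 3.14, 3.14].

## Interface

Orientations are given as a rotation vector (axis times angle).
In Python, from cell import sensors, viewer, robot, spotter gives the robot as it stands. The module is installed in compiled form; this text tells all that it offers.
- The arm moves only by the tool move_arm, never from a script. Its arguments are lists of equal length, an entry for each row: "dp": the shift along the tool's x, y, z in cm, a list of three; "turn": the turn about the tool's z in degrees; "jaw": the finger opening in cm, from 0 to 8.54. A call has 1 to 8 rows; each row is the pose to reach, as a shift and turn from the pose commanded when the call began, along the tool's axes at that moment; what a row does not reach only later rows make up. A row lasts 1/8 s, in which the tool goes at most 62.5 mm and 10.7 degrees, less where a joint would pass 70% of its speed; a pose out of reach is approached as far as the arm can. A call with a gripper value outside its range is refused whole. The fingers move at their own pace and stop on an object; "grip_force" is the grip in N (left out, the last holds). Time passes only in rows, so rows that repeat a pose let the fingers close. It gives the time, the measured TCP pose, the force, the opening and the grip force at its end, in the units of the state.
- sensors.sense(): the state, without advancing time (a new reading comes with each control period).
- viewer.grab_frame(name): name is "scene" or "top"; returns a dict with "img" (480x640x3 uint8, red, green, blue), "range_z" (480x640 float32, m along the optical axis (not along the pixel's ray), 0 where there is no reading), "fx", "fy", "cx", "cy" (pixels), "cam_to_world" (4x4, takes a point from camera to world coordinates). Camera axes: x right, y up, looking along -z (the intrinsics and any distortion apply to the point x, -y, -z); pixel columns grow to the right and rows downward; lengths in m; the calibration is good to about 2 mm. A picture is of the moment at which its call begins.
- robot.close_job(): hands the job in; it is judged then, once.
Trained networks look in a picture, given as the dict that the camera call returned (one of the last four; its "shot" number tells which), for a name from the list of things; names that differ only in an ending like _2 or _b are one class to them, and where a whole thing is asked for, a point or a joint stands for the part that bears it (a point fixed in the world has none). Each returns a list of dicts, best first, with "p" (0 to 1); they miss things now and then, are a little off and sometimes report something else, mostly with a low value. They report only what shows in the picture. A call takes as long as a camera call. They do not tell look-alikes from the thing itself.
- spotter.silhouettes(picture, query): "mask" (480x640 bool, what is visible of it) and "rect" ([left, top, right, bottom] in pixels, round what is visible of it).
The state is a dict: "t": time; "q": joint angles; "joint_vel": joint speeds; "joint_torque": joint torques, N m; "eef_pos": TCP position; "tcp_rot": TCP orientation; "ft_force": force on the tool from outside, world axes, zero at the start; "torque": the same for the moment, N m; "finger_gap": finger opening in m; "grip_force": force on a finger pad.
Only numpy, scipy, OpenCV 4.12 (cv2) and the standard library are available. Lean on these libraries where they do the work, as an engineer would, in place of code of your own. Each camera call takes 0.05 s, during which the arm holds its last target. There are 200 camera calls.

## Task

Push the open control unit (the large one with the bare green board and two plug sockets) along the bench with the fingertips until it sits square and fully home in the L-shaped stop: one side flat against the long fence and its end against the short side fence. Only push it, never lift or tip it, leave everything else on the bench where it is, and finish with the hand clear.

Things in the scene. Friction and masses are not known exactly. Their poses are not given: they have to be found in the camera images.
- unit: the open control unit, a flat case 92 mm (its x) by 130 mm (its y) by 28 mm high with upright side faces and a bare green board on top; its black half with two wide plug sockets is at -x, roughly towards the robot. About 0.45 kg; slides. Origin: centre of its underside. It lies before the long fence, clear of both fences, turned up to 17 degrees to them
- stop: L-shaped stop fixed to the bench: two aluminium fences 14 mm thick, 18 mm high. Origin: inside corner of their inner faces, on the bench. The long fence runs 250 mm along -y, its inner face (x = 0) looking to -x, to the robot; the side fence runs 95 mm along -x, its inner face (y = 0) looking to -y. Unit home: its origin at x = -46, y = -65 mm in this frame, axes parallel
- module: a small closed control module, 74 x 90 x 25 mm, aluminium with ribs and one short black socket on its near side; a bystander; origin under the middle of its 60 x 90 mm case
- jar: a clear screw jar with a steel lid, 36 mm across, 42 mm high, beside the side fence; a bystander; origin at the centre of its underside
- plug: a loose black connector plug, 26 x 50 x 24 mm, behind the long fence; a bystander; origin at the centre of its underside
- heatsink: a small finned heat sink, 36 x 36 x 24 mm, near the open end of the long fence; a bystander; origin at the centre of its underside
- tape: a grey roll of tape lying flat, 90 mm across, 48 mm high; a bystander; origin at the centre of its underside
- driver: a screwdriver lying down, 170 mm long; a bystander; origin under its middle
There are look-alikes about, which are no part of the job. Leave any red or yellow look-alike of the unit alone.

How it is judged:
By the outcome, as a careful person would: the job done as asked, in the order asked, and still so for the second after the job is handed in, with the robot touching nothing.
It also fails if it takes over 64 s, if anything falls off the work surface, if the arm or the gripper's body presses on something with over 40 N, if the wrist force passes 120 N, or if a joint passes its speed limit or range.

## Working session

There is one attempt and no reset: what is moved stays moved. The work goes in short steps, Python scripts to look and compute and a tool call to move; the robot and the scene stay as the last step left them, time stands still between calls to the robot, and variables do not carry over. Pictures are saved under pics/ and viewed, at most 10 in all, crops included, and the job is handed in when it is done.

Besides the shell and the picture viewer there is one more tool, called after "Call:" in YAML: its name, and indented under it one key for each argument. move_arm: Moves the arm, as the interface text tells. Its arguments: {"type":"object","properties":{"dp":{"type":"array","items":{"type":"array","items":{"type":"number"}}},"turn":{"type":"array","items":{"type":"number"}},"jaw":{"type":"array","items":{"type":"number"}},"grip_force":{"type":"number"}},"required":["dp","turn","jaw"]}

```bash
mkdir -p pics; cat > h.py <<'E'
import numpy as np, cv2
from cell import sensors, viewer, robot, spotter
def pts(f):
    z=f["range_z"]; v,u=np.mgrid[0:480,0:640]
    P=np.stack([(u-f["cx"])/f["fx"]*z,-(v-f["cy"])/f["fy"]*z,-z,np.ones_like(z)],-1)
    W=P@np.array(f["cam_to_world"]).T
    W=W[...,:3]; W[z==0]=np.nan
    return W
def save(f,n): cv2.imwrite(n,cv2.cvtColor(f["img"],cv2.COLOR_RGB2BGR))
E
python3 - <<'E'
from h import *
s=sensors.sense(); print(s["t"],s["eef_pos"],s["tcp_rot"])
ims=[]
for n in("top","scene"):
    f=viewer.grab_frame(n); save(f,f"pics/{n}0.png"); W=pts(f); print(n,[k for k in f])
    for q in("unit","stop","module","heatsink"):
        for r in spotter.silhouettes(f,q)[:3]:
            m=r["mask"]; p=W[m]; p=p[~np.isnan(p[:,0])]
            print(q,round(r["p"],2),np.round(r["rect"]),np.round(np.median(p,0),3) if len(p) else None)
E
```

```text
0.0 [ 0.17665393 -0.59896128  0.25522064] [ 0.44860443 -3.10899352 -0.00332868]
top ['img', 'range_z', 'fx', 'fy', 'cx', 'cy', 'cam_to_world', 'shot']
unit 0.74 [290. 220. 345. 258.] [ 0.534 -0.04   0.028]
unit 0.64 [223. 251. 277. 311.] [0.429 0.135 0.028]
unit 0.54 [140. 262. 184. 293.] [0.441 0.356 0.023]
stop 0.87 [270. 186. 373. 227.] [ 0.658 -0.013  0.019]
module 0.67 [145. 263. 184. 295.] [0.441 0.356 0.023]
heatsink 0.49 [400. 212. 418. 232.] [ 0.581 -0.276  0.012]
scene ['img', 'range_z', 'fx', 'fy', 'cx', 'cy', 'cam_to_world', 'shot']
unit 0.74 [305. 155. 366. 194.] [ 0.353 -0.121  0.025]
unit 0.71 [297. 218. 370. 268.] [ 0.548 -0.036  0.026]
unit 0.64 [390. 208. 469. 270.] [0.444 0.137 0.026]
stop 0.85 [242. 259. 384. 321.] [ 0.664 -0.003  0.016]
module 0.97 [507. 259. 563. 303.] [0.456 0.357 0.021]
heatsink 0.89 [212. 206. 231. 231.] [ 0.59  -0.272  0.02 ]
```

View pics/top0.png

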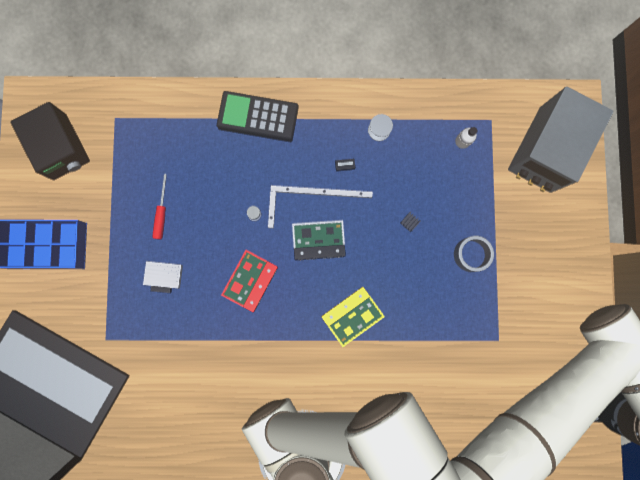

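View pics/scene0.png

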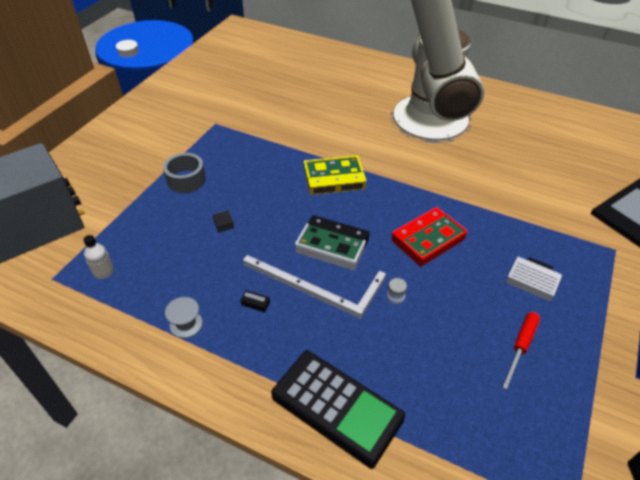

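The top picture shows three candidates: green/silver with a black half at (318,240), red at (249,281) and yellow at (353,317). The one at (318,240) fits: bare green board, black socket half towards the robot, lying before the L-stop at (270–373,186–227). The stop's corner is at (272,188), with the jar beside it at (253,213) and the heat sink at (410,222).

```bash
cat >> h.py <<'E'
def fit():
    out={}
    for n in("top","scene"):
        f=viewer.grab_frame(n); W=pts(f)
        for q,c,r,zl,zh in(("unit",None,.09,.02,.036),("stop",None,.3,.012,.024)):
            best=[d for d in spotter.silhouettes(f,q)]
            if q=="unit":
                best=[d for d in best if np.linalg.norm(np.nanmedian(W[d["mask"]],0)[:2]-[.56,-.03])<.09]
            if not best: print(n,q,"missed"); continue
            m=cv2.dilate(best[0]["mask"].astype(np.uint8),np.ones((5,5)))>0
            p=W[m]; p=p[(p[:,2]>zl)&(p[:,2]<zh)]
            out[n,q]=p
    return out,f
E
python3 - <<'E'
from h import *
f=viewer.grab_frame("top")
c=cv2.resize(f["img"][170:300,210:410],None,fx=4,fy=4,interpolation=cv2.INTER_CUBIC); cv2.imwrite("pics/crop0.png",c[...,::-1])
o,_=fit()
for k,p in o.items():
    r=cv2.minAreaRect((p[:,:2]*1000).astype(np.float32))
    print(k,len(p),np.round(r[0],1),np.round(r[1],1),round(r[2],2),"z",np.round(np.percentile(p[:,2],[5,50,95]),4))
    if k[1]=="stop":
        # long fence direction, points split by distance from line
        x=p*1000; print(np.round(np.percentile(x[:,:2],[0,100],axis=0),1))
        a=x[x[:,1]<np.percentile(x[:,1],60)]
        m=a[:,0]>np.median(x[:,0])-12; a=a[m]
        l=cv2.fitLine(a[:,:2].astype(np.float32),cv2.DIST_HUBER,0,.01,.01).ravel(); print("line",l, np.degrees(np.arctan2(l[1],l[0])))
        d=l[:2]*(1 if l[1]>0 else -1); nx=np.array([d[1],-d[0]])
        s=(x[:,:2]-l[2:])@nx; t=(x[:,:2]-l[2:])@d
        print("perp pct",np.percentile(s[t<np.percentile(t,60)],[1,10,90,99]),"along",np.percentile(t,[0,.5,99.5,100]))
        side=s<-12; print("side fence t range",np.percentile(t[side],[2,10,50,90,98]),"s min",s.min())
E
```

```text
('top', 'unit') 1834 [533.9 -38.7] [ 92.8 130.1] 4.22 z [0.0229 0.0278 0.0332]
('top', 'stop') 741 [615.7 -43.4] [264.9 108.6] 87.41 z [0.0137 0.019  0.0229]
[[ 567.  -178. ]
 [ 674.7   90.5]]
line [ 5.8611475e-02  9.9828088e-01  6.5914410e+02 -7.2100220e+01] 86.63988
perp pct [-6.7965087  -5.82195728  6.29827436  7.77465173] along [-105.62151531 -103.98590647  157.93272124  158.15251978]
side fence t range [144.14422735 145.19870854 150.88227891 156.87852421 157.77944916] s min -100.90798154260631
('scene', 'unit') 2208 [536.6 -39.7] [ 95.5 131.2] 4.14 z [0.0226 0.0262 0.0295]
('scene', 'stop') 1272 [617.2 -44.1] [264.6 110.3] 87.02 z [0.0133 0.0174 0.0202]
[[ 568.7 -178.9]
 [ 678.3   90.2]]
line [ 5.3675909e-02  9.9855840e-01  6.6382324e+02 -6.5425049e+01] 86.92311
perp pct [-9.49232636 -7.09581284  5.12011761  6.67997025] along [-113.41817801 -111.19856569  150.78194419  151.05034743]
side fence t range [136.75957548 138.226236   144.19787101 149.97403374 150.80378338] s min -103.07947124582263
```

View pics/crop0.png

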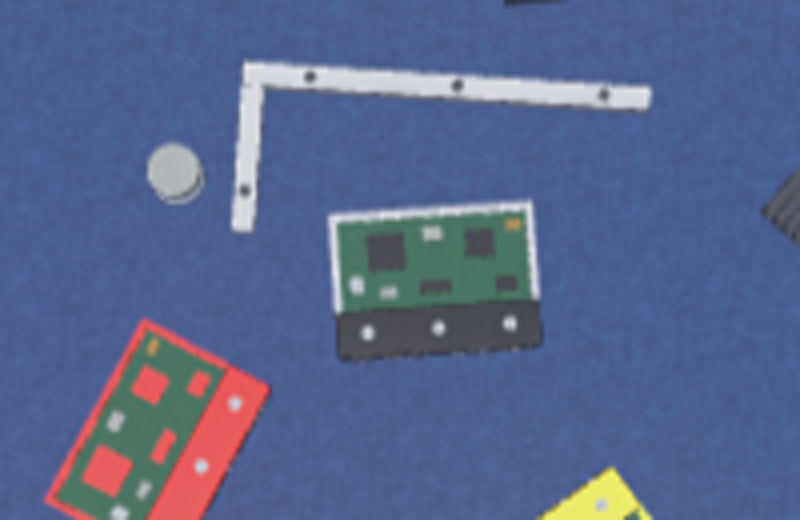

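The enlarged crop confirms it: silver case, green board and black half at crop (440,280), with the L-stop corner at crop (262,85). The red and yellow ones are the look-alikes.

In world coordinates the unit is at (535,-39) mm with yaw +4.2°. The stop corner is at about (662,72) with yaw -3.2°. I move behind the unit first.

Call:
move_arm:
  dp:
    - [-4,4.3,0]
    - [-8,8.7,0]
    - [-12.5,13.5,0]
    - [-17,18.5,0]
    - [-21.5,23.2,0]
    - [-26,28,0]
    - [-30.5,33,0]
    - [-35,37.8,0]
  turn: [2.5,5,7.5,10,12.5,15,17.5,19.6]
  jaw: [6,6,6,6,6,6,6,6]

```text
t: 1.85
eef_pos: [0.3964, -0.1557, 0.2569]
tcp_rot: [0.088, 3.139, -0.0]
ft_force: [0.4, -0.8, 0.7]
finger_gap: 0.0602
grip_force: 0.0
```

```bash
cat >> h.py <<'E'
from scipy.spatial.transform import Rotation as Ro
TH=np.radians(-3.2); CO=np.array([.662,.072]); RS=np.array([[np.cos(TH),-np.sin(TH)],[np.sin(TH),np.cos(TH)]])
def st():
    s=sensors.sense(); R=Ro.from_rotvec(s["tcp_rot"]).as_matrix()
    print("t",round(s["t"],2),"pos",np.round(np.array(s["eef_pos"])*1000,1),"toolx dir",round(np.degrees(np.arctan2(R[1,0],R[0,0])),2),
     "F",np.round(s["ft_force"],1),"gap",round(s["finger_gap"],4),"instop",np.round(RS.T@(np.array(s["eef_pos"])[:2]-CO)*1000,1))
    return s,R
def to(w):
    s,R=st(); print("dp cm",np.round(R.T@(np.array(w)-s["eef_pos"])*100,2))
E
python3 -c "
from h import *
to([.455,-.036,.255])"
```

```text
t 1.85 pos [ 396.4 -155.7  256.9] toolx dir 176.77 F [ 0.4 -0.8  0.7] gap 0.0602 instop [-252.5 -242.1]
dp cm [-5.18 12.28  0.2 ]
```

Call:
move_arm:
  dp:
    - [-2.6,6.1,2]
    - [-5.2,12.3,4]
    - [-5.2,12.3,9]
    - [-5.2,12.3,14]
    - [-5.2,12.3,18]
    - [-5.2,12.3,20.5]
    - [-5.2,12.3,21.8]
    - [-5.2,12.3,22.1]
  turn: [0,0,0,0,0,0,0,0]
  jaw: [6,6,6,6,6,6,6,6]

```text
t: 2.85
eef_pos: [0.4547, -0.0376, 0.0351]
tcp_rot: [-0.087, -3.14, 0.0]
ft_force: [-0.0, -0.1, 0.5]
finger_gap: 0.06
grip_force: 0.0
```

```bash
python3 -c "
from h import *
st()
f=viewer.grab_frame('scene'); c=cv2.resize(f['img'][130:330,220:480],None,fx=3,fy=3); cv2.imwrite('pics/c1.png',c[...,::-1])"
```

```text
t 2.85 pos [454.7 -37.6  35.1] toolx dir 176.84 F [-0.  -0.1  0.5] gap 0.06 instop [-200.9 -121. ]
```

View pics/c1.png

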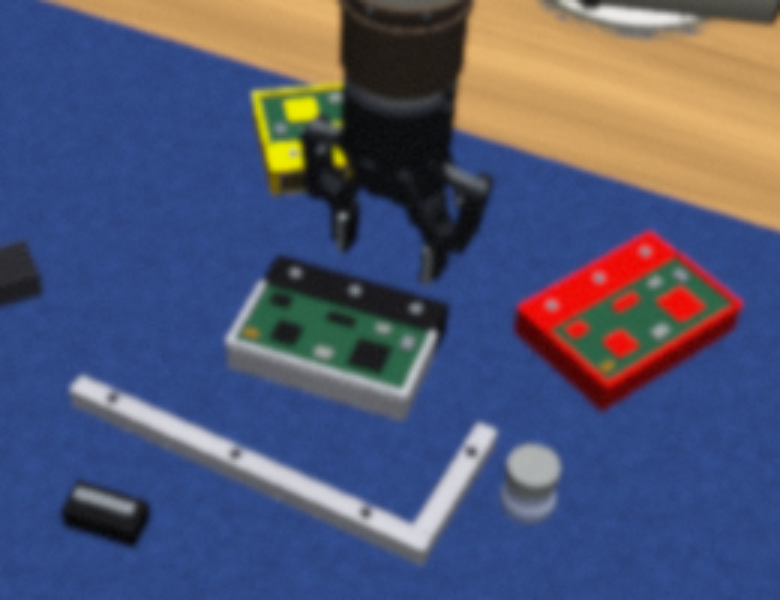

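The two fingertips are at crop (345,240) and (430,275), behind the unit's black side at (340,300), and the path to the fence is free. I lower 4 mm and push forward.

Call:
move_arm:
  dp:
    - [0,0,0.4]
    - [-1,0,0.4]
    - [-2,0,0.4]
    - [-3,0,0.4]
    - [-4,0,0.4]
    - [-5,0,0.4]
    - [-6,0,0.4]
    - [-7,0,0.4]
  turn: [0,0,0,0,0,0,0,0]
  jaw: [6,6,6,6,6,6,6,6]

```text
t: 3.9
eef_pos: [0.524, -0.0419, 0.0311]
tcp_rot: [-0.088, -3.138, 0.001]
ft_force: [-4.9, -0.3, 4.4]
finger_gap: 0.0602
grip_force: 2.5
```

Call:
move_arm:
  dp:
    - [-0.5,0,0]
    - [-1,0,0]
    - [-1.4,0,0]
    - [-1.7,0,0]
    - [-2.0,0,0]
    - [-2.2,0,0]
    - [-2.3,0,0]
    - [-2.3,0,0]
  turn: [0,0,0,0,0,0,0,0]
  jaw: [6,6,6,6,6,6,6,6]

```text
t: 4.9
eef_pos: [0.5477, -0.0427, 0.0313]
tcp_rot: [0.087, 3.14, 0.0]
ft_force: [-1.6, 1.3, -1.2]
finger_gap: 0.0601
grip_force: 0.7
```

```bash
python3 -c "
from h import *
st()
f=viewer.grab_frame('scene'); c=cv2.resize(f['img'][130:330,220:480],None,fx=3,fy=3); cv2.imwrite('pics/c2.png',c[...,::-1])"
```

```text
t 4.9 pos [547.7 -42.7  31.3] toolx dir 176.84 F [-1.6  1.3 -1.2] gap 0.0601 instop [-107.7 -120.9]
```

View pics/c2.png

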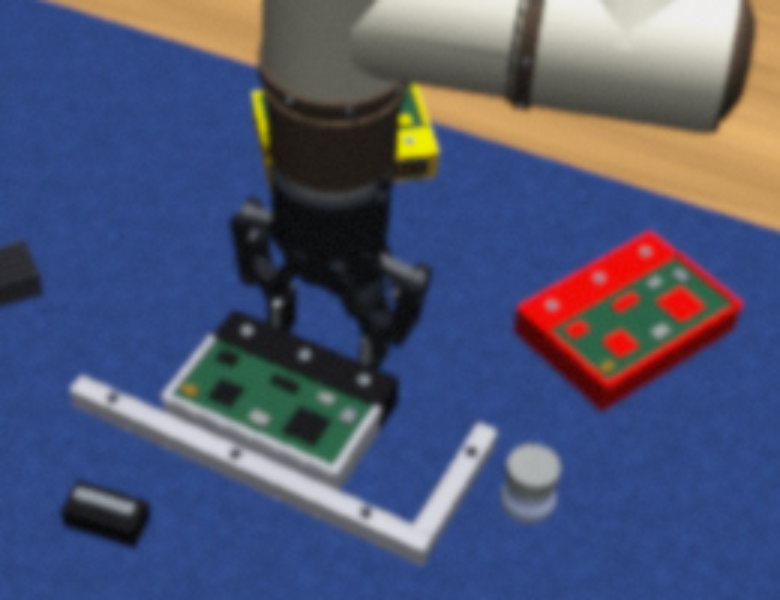

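The unit is now parallel to the fence at crop (280,400), with almost no gap left along (165,395)–(340,480). A gentle push should seat it.

Call:
move_arm:
  dp:
    - [-0.2,0,0]
    - [-0.3,0,0]
    - [-0.4,0,0]
    - [-0.4,0,0]
  turn: [0,0,0,0]
  jaw: [6,6,6,6]

```text
t: 5.45
eef_pos: [0.5514, -0.043, 0.0314]
tcp_rot: [0.087, 3.14, -0.0]
ft_force: [-3.1, 0.7, 1.6]
finger_gap: 0.06
grip_force: 1.6
```

Call:
move_arm:
  dp:
    - [-0.1,0,0]
    - [-0.2,0,0]
    - [-0.3,0,0]
    - [-0.3,0,0]
  turn: [0,0,0,0]
  jaw: [6,6,6,6]

```text
t: 5.95
eef_pos: [0.552, -0.0432, 0.0312]
tcp_rot: [-0.087, -3.135, 0.001]
ft_force: [-8.4, 2.6, 6.5]
finger_gap: 0.0598
grip_force: 4.3
```

Call:
move_arm:
  dp:
    - [-0.2,0,0]
    - [-0.4,0,0]
    - [-0.4,0,0]
  turn: [0,0,0]
  jaw: [6,6,6]

```text
t: 6.32
eef_pos: [0.5522, -0.0436, 0.0307]
tcp_rot: [-0.088, -3.127, 0.002]
ft_force: [-15.8, 4.9, 10.7]
finger_gap: 0.0596
grip_force: 7.9
```

```bash
python3 -c "
from h import *
st()
o,f=fit()
for k,p in o.items():
    r=cv2.minAreaRect((p[:,:2]*1000).astype(np.float32)); print(k,np.round(r[0],1),np.round(r[1],1),round(r[2],2))
"
```

```text
t 6.33 pos [552.2 -43.6  30.7] toolx dir 176.76 F [-15.8   4.9  10.7] gap 0.0596 instop [-103.2 -121.6]
top unit missed
('top', 'stop') [649.3 -44.5] [ 55.  266.1] 0.75
('scene', 'unit') [608.1 -49.4] [132.5 109.7] 85.97
('scene', 'stop') [616.1 -44.1] [264.8 112.6] 86.79
```

Call:
move_arm:
  dp:
    - [1.5,0,0]
    - [3,0,-1]
    - [3,0,-6]
    - [3,0,-9]
    - [3,0,-9]
  turn: [0,0,0,0,0]
  jaw: [6,6,6,6,6]

```text
t: 7.25
eef_pos: [0.531, -0.0412, 0.1251]
tcp_rot: [0.085, 3.131, 0.003]
ft_force: [-0.5, -0.1, 0.3]
finger_gap: 0.06
grip_force: 0.0
```

```bash
python3 -c "
from h import *
w=CO+RS@[-.046,-.218]; print(w)
to([w[0],w[1],.12]); print(np.round(sensors.sense()['q'],2))
o,f=fit()
for k,p in o.items():
    r=cv2.minAreaRect((p[:,:2]*1000).astype(np.float32)); print(k,np.round(r[0],1),np.round(r[1],1),round(r[2],2))
"
```

```text
[ 0.60390264 -0.1430923 ]
t 7.25 pos [531.  -41.2 125.1] toolx dir 176.88 F [-0.5 -0.1  0.3] gap 0.06 instop [-124.5 -120.4]
dp cm [-7.83 -9.78  0.57]
[ 0.23  0.36 -0.4   0.   -0.8  -1.85]
('top', 'unit') [638.7 -50.3] [134.1  48.1] 88.89
('top', 'stop') [659.6 -39.4] [ 73.  271.6] 10.2
('scene', 'unit') [613.7 -49.3] [132.5 103.2] 86.73
('scene', 'stop') [618.7 -45.4] [267.5 109.3] 87.37
```

Call:
move_arm:
  dp:
    - [0,-3,0]
    - [0,-6,0]
    - [-2,-9,0]
    - [-5,-10.3,0]
    - [-7.8,-10.3,0]
    - [-7.8,-10.3,0]
    - [-7.8,-10.3,0]
    - [-7.8,-10.3,0]
  turn: [-10.5,-21,-31.5,-42,-52.5,-63,-73.5,-84]
  jaw: [4,4,4,4,4,4,4,4]

```text
t: 8.55
eef_pos: [0.6003, -0.1489, 0.1199]
tcp_rot: [2.043, -2.385, -0.002]
ft_force: [-0.1, -0.9, 0.4]
finger_gap: 0.04
grip_force: 0.0
```

```bash
python3 -c "
from h import *
w=CO+RS@[-.046,-.222]
to([w[0],w[1],.031])
"
```

```text
t 8.55 pos [ 600.3 -148.9  119.9] toolx dir -98.83 F [-0.1 -0.9  0.4] gap 0.04 instop [ -49.3 -224. ]
dp cm [-0.23 -0.33  8.89]
```

Call:
move_arm:
  dp:
    - [-0.2,-0.3,1]
    - [-0.2,-0.3,3]
    - [-0.2,-0.3,5]
    - [-0.2,-0.3,7]
    - [-0.2,-0.3,8.2]
    - [-0.2,-0.3,8.7]
    - [-0.2,-0.3,8.7]
  turn: [-5.6,-5.6,-5.6,-5.6,-5.6,-5.6,-5.6]
  jaw: [4,4,4,4,4,4,4]

```text
t: 9.43
eef_pos: [0.604, -0.1474, 0.0342]
tcp_rot: [2.151, -2.289, -0.0]
ft_force: [-0.1, -0.2, 0.5]
finger_gap: 0.0401
grip_force: 0.0
```

```bash
python3 -c "
from h import *
st()
f=viewer.grab_frame('scene'); c=cv2.resize(f['img'][130:330,220:480],None,fx=3,fy=3); cv2.imwrite('pics/c3.png',c[...,::-1])"
```

```text
t 9.43 pos [ 604.  -147.4   34.2] toolx dir -93.56 F [-0.1 -0.2  0.5] gap 0.0401 instop [ -45.7 -222.3]
```

View pics/c3.png

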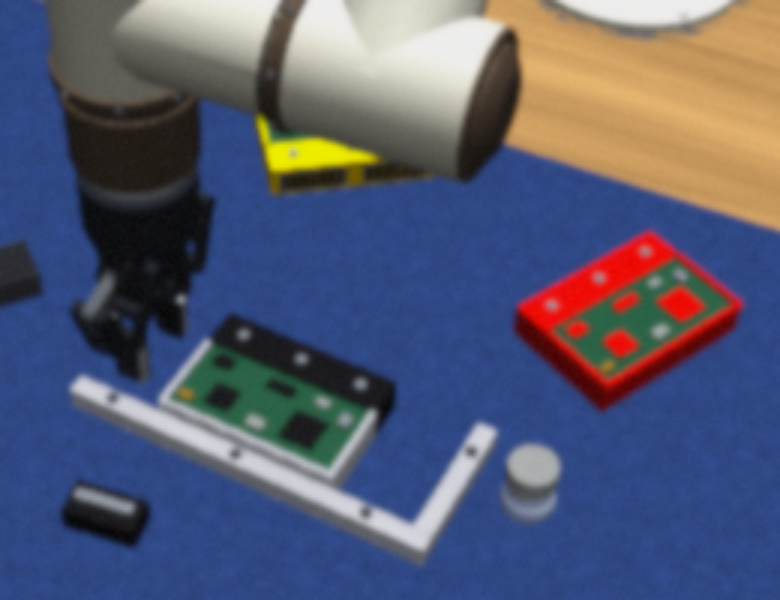

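The unit is flat on the long fence at crop (270,400), and the fingertips at (140,360) and (180,320) stand beside its -y end. I push along the fence.

Call:
move_arm:
  dp:
    - [-1,0,0.2]
    - [-2,0,0.2]
    - [-3,0,0.2]
    - [-4,0,0.2]
    - [-5,0,0.2]
    - [-6,0,0.2]
    - [-6.8,0,0.2]
    - [-7.2,0,0.2]
  turn: [-0.3,-0.3,-0.3,-0.3,-0.3,-0.3,-0.3,-0.3]
  jaw: [4,4,4,4,4,4,4,4]

```text
t: 10.48
eef_pos: [0.6084, -0.0752, 0.0327]
tcp_rot: [2.158, -2.283, 0.0]
ft_force: [-1.0, -5.8, 3.9]
finger_gap: 0.0398
grip_force: 2.8
```

Call:
move_arm:
  dp:
    - [-0.2,0,0]
    - [-0.4,0,0]
    - [-0.6,0,0]
    - [-0.7,0,0]
    - [-0.7,0,0]
  turn: [0,0,0,0,0]
  jaw: [4,4,4,4,4]

```text
t: 11.1
eef_pos: [0.6087, -0.0687, 0.0326]
tcp_rot: [2.157, -2.284, 0.0]
ft_force: [-0.4, -5.9, 4.1]
finger_gap: 0.0397
grip_force: 2.5
```

```bash
python3 -c "
from h import *
st()"
```

```text
t 11.1 pos [608.7 -68.7  32.6] toolx dir -93.27 F [-0.4 -5.9  4.1] gap 0.0397 instop [ -45.3 -143.4]
```

Call:
move_arm:
  dp:
    - [-0.1,0,0]
    - [-0.2,0,0]
    - [-0.3,0,0]
    - [-0.4,0,0]
    - [-0.4,0,0]
  turn: [0,0,0,0,0]
  jaw: [4,4,4,4,4]

```text
t: 11.72
eef_pos: [0.6087, -0.0667, 0.0326]
tcp_rot: [2.155, -2.283, 0.001]
ft_force: [-0.6, -12.9, 3.9]
finger_gap: 0.0402
grip_force: 6.4
```

Call:
move_arm:
  dp:
    - [-0.2,0,0]
    - [-0.4,0,0]
    - [-0.4,0,0]
  turn: [0,0,0]
  jaw: [4,4,4]

```text
t: 12.1
eef_pos: [0.6086, -0.0664, 0.0327]
tcp_rot: [2.152, -2.281, 0.004]
ft_force: [2.3, -27.7, 2.9]
finger_gap: 0.0398
grip_force: 13.8
```

Call:
move_arm:
  dp:
    - [0.8,0,0]
    - [2.5,0,0]
    - [3.5,0,-4]
    - [3.5,0,-8]
    - [3.5,0,-12]
    - [3.5,0,-12]
  turn: [0,0,0,0,0,0]
  jaw: [4,4,4,4,4,4]

```text
t: 12.85
eef_pos: [0.6095, -0.0949, 0.1562]
tcp_rot: [-2.154, 2.278, -0.008]
ft_force: [-0.5, 0.2, -0.5]
finger_gap: 0.0401
grip_force: 0.0
```

```bash
python3 -c "
from h import *
st()
o,f=fit()
for k,p in o.items():
    r=cv2.minAreaRect((p[:,:2]*1000).astype(np.float32)); print(k,np.round(r[0],1),np.round(r[1],1),round(r[2],2))
c=cv2.resize(f['img'][190:330,260:440],None,fx=4,fy=4,interpolation=cv2.INTER_CUBIC); cv2.imwrite('pics/c4.png',c[...,::-1])"
```

```text
t 12.85 pos [609.5 -94.9 156.2] toolx dir -93.2 F [-0.5  0.2 -0.5] gap 0.0401 instop [ -43.1 -169.6]
top stop missed
('top', 'unit') [593.8 -11.6] [86.7 62.3] 88.7
('scene', 'unit') [616.1  11.2] [136.8 101.8] 85.48
('scene', 'stop') [618.2 -44.2] [265.3 110.8] 87.34
```

View pics/c4.png

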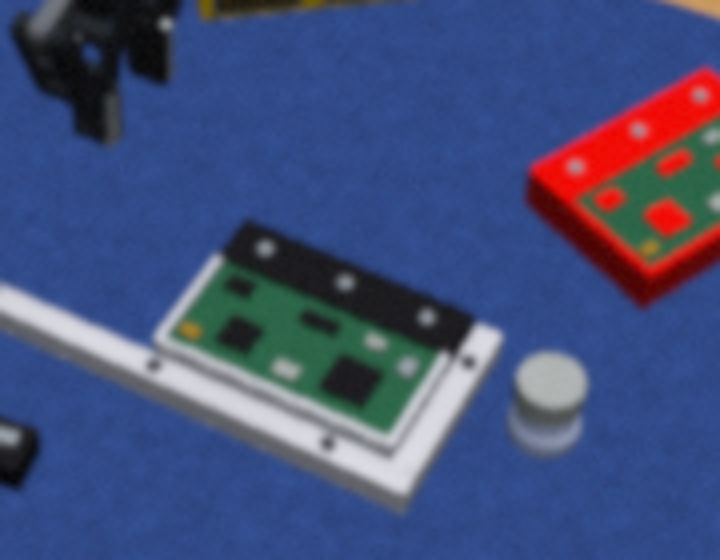

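The unit sits in the corner at crop (315,340), flat along both fences and clear of the jar. I make one last confirming push towards the long fence.

Call:
move_arm:
  dp:
    - [0,3,0]
    - [-2,6,0]
    - [-6,8.7,0]
    - [-10.5,8.7,0]
    - [-10.5,8.7,0]
    - [-10.5,8.7,0]
    - [-10.5,8.7,0]
    - [-10.5,8.7,0]
  turn: [10.5,21,31.5,42,52.5,63,73.5,84]
  jaw: [6,6,6,6,6,6,6,6]

```text
t: 14.15
eef_pos: [0.5259, 0.0144, 0.1514]
tcp_rot: [0.066, -3.139, 0.001]
ft_force: [-0.3, -0.4, 0.6]
finger_gap: 0.06
grip_force: 0.0
```

```bash
python3 -c "
from h import *
w=CO+RS@[-.130,-.065]
to([w[0],w[1],.031])
"
```

```text
t 14.15 pos [525.9  14.4 151.4] toolx dir -177.6 F [-0.3 -0.4  0.6] gap 0.06 instop [-132.6  -65.1]
dp cm [-2.800e-01 -1.000e-02  1.204e+01]
```

Call:
move_arm:
  dp:
    - [0,0,3]
    - [0,0,6]
    - [0,0,9]
    - [0,0,11]
    - [0,0,11.9]
    - [-1,0,11.9]
    - [-2,0,11.9]
    - [-2.3,0,11.9]
  turn: [5.6,5.6,5.6,5.6,5.6,5.6,5.6,5.6]
  jaw: [6,6,6,6,6,6,6,6]

```text
t: 15.15
eef_pos: [0.5511, 0.0157, 0.0342]
tcp_rot: [0.079, 3.138, 0.001]
ft_force: [0.4, -0.1, -0.6]
finger_gap: 0.0598
grip_force: 0.0
```

```bash
python3 -c "
from h import *
st()"
```

```text
t 15.15 pos [551.1  15.7  34.2] toolx dir 177.13 F [ 0.4 -0.1 -0.6] gap 0.0598 instop [-107.6  -62.4]
```

Call:
move_arm:
  dp:
    - [-0.2,0,0.2]
    - [-0.4,0,0.2]
    - [-0.6,0,0.2]
    - [-0.8,0,0.2]
    - [-0.8,0,0.2]
  turn: [0.3,0.3,0.3,0.3,0.3]
  jaw: [6,6,6,6,6]

```text
t: 15.78
eef_pos: [0.5555, 0.0147, 0.0311]
tcp_rot: [-0.088, -3.136, 0.001]
ft_force: [-3.9, 1.8, 3.6]
finger_gap: 0.0604
grip_force: 2.6
```

```bash
python3 -c "
from h import *
st()"
```

```text
t 15.78 pos [555.5  14.7  31.1] toolx dir 176.78 F [-3.9  1.8  3.6] gap 0.0604 instop [-103.1  -63.2]
```

Call:
move_arm:
  dp:
    - [-0.2,0,0]
    - [-0.5,0,0]
    - [-0.5,0,0]
  turn: [0,0,0]
  jaw: [6,6,6]

```text
t: 16.15
eef_pos: [0.5557, 0.014, 0.0304]
tcp_rot: [-0.089, -3.126, 0.004]
ft_force: [-14.6, 3.9, 10.3]
finger_gap: 0.0601
grip_force: 7.5
```

Call:
move_arm:
  dp:
    - [1,0,0]
    - [3,0,0]
    - [5,0,-4]
    - [7,0,-9]
    - [10,0,-14]
    - [13,0,-18]
    - [13,0,-18]
  turn: [0,0,0,0,0,0,0]
  jaw: [6,6,6,6,6,6,6]

```text
t: 17.02
eef_pos: [0.4333, 0.0226, 0.2151]
tcp_rot: [0.084, 3.131, 0.006]
ft_force: [0.1, 0.8, 0.2]
finger_gap: 0.0602
grip_force: 0.0
```

```bash
python3 -c "
from h import *
st()
o,f=fit()
for k,p in o.items():
    r=cv2.minAreaRect((p[:,:2]*1000).astype(np.float32)); print(k,np.round(r[0],1),np.round(r[1],1),round(r[2],2))
t=viewer.grab_frame('top')
a=cv2.resize(f['img'][190:330,260:440],(720,560),interpolation=cv2.INTER_CUBIC)
b=cv2.resize(t['img'][170:270,240:390],(720,480),interpolation=cv2.INTER_CUBIC)
c=cv2.resize(np.vstack([a,b]),None,fx=.55,fy=.55); cv2.imwrite('pics/c5.png',c[...,::-1])"
```

```text
t 17.02 pos [433.3  22.6 215.1] toolx dir 176.92 F [0.1 0.8 0.2] gap 0.0602 instop [-225.5  -62.1]
('top', 'unit') [615.2  12.3] [137.9 101.8] 87.38
('top', 'stop') [615.1 -43.3] [264.3 109. ] 87.04
('scene', 'unit') [616.7  10.5] [136.4 100.1] 85.96
('scene', 'stop') [617.  -43.8] [264.5 111.6] 86.96
```

View pics/c5.png

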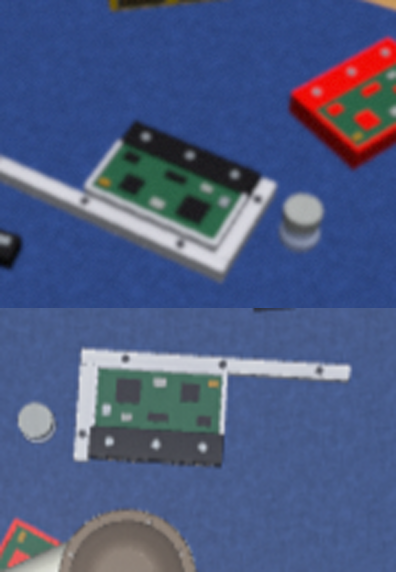

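Both views show the unit square in the corner: (180,190) in the upper view and (158,415) in the lower. There is no gap at either fence, the bystanders are where they were, and the hand is clear.

```bash
python3 -c "
from cell import robot
print(robot.close_job())"
```

```text
the job is handed in; nothing more can be done
None
```

The control unit was pushed square and fully home against both fences, nothing else was disturbed, the hand is clear, and the job was handed in at about 17 s.

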